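# Snap the pivot clip onto the desk camera's arm with the fork pusher

## Robot

A 6-joint arm with a two-finger parallel gripper is mounted at the origin on the work surface. World frame = base frame: x ahead of the robot, y to its left, z up, the work surface at z = 0. Lengths are in m, angles in rad, forces in N, time in s.
With the tool pointing down it reaches from about 0.35 to 0.85 m from the base axis. Payload 8.1 kg.
Tool frame: the origin (TCP) lies midway between the tips of the shut fingers; the grasp point (between the pads) lies 19 mm behind it (robot.hold_point_z is the distance from the TCP to the grasp point, in m); z points along the fingers, y is the line along which they close (so a half turn about z gives the same grasp; the last joint's range is limited). The gripper opens to 93 mm and grips with 3 to 60 N. Pads are 15 mm wide; open, the fingers measure 128 mm over their backs; the gripper's body (75 mm by 188 mm) begins 65 mm behind the grasp point.
Start: joints at [1.259, 0.13, 1.488, -0, 1.523, -0.085], TCP at [0.135, 0.585, 0.219] pointing down, gripper open.
Joint ranges: [-2.96, 2.96], [-0.89, 2.26], [0.02, 2.5], [-1.34, 4.48], [0, 2.73], [-2.66, 2.66]. Speed limits (rad/s): [2.39, 2.39, 2.79, 3.14, 3.14, 3.14].

## Interface

Orientations are given as a unit quaternion [w, x, y, z].
In Python, from station import robot gives the robot as it stands. The module is installed in compiled form; this text tells all that it offers.
- The arm moves only by the shell command python3 -m inch 'ROWS' [FORCE]. ROWS is JSON, a list that holds one entry, the list of rows, each a list of 7 numbers: the closure, from -1 (fully open) to 1 (shut), then the shift along the tool's x, y, z in cm, then the turn, a rotation vector about the tool's x, y, z in rad. In form: [[[fingers, tx, ty, tz, wx, wy, wz], ...]]. A call has 1 to 20 rows; each row shifts and turns the commanded pose from where the row before left it, along the tool's axes as they then stand; what a row does not reach is not made up. A row lasts 1/10 s, in which the tool goes at most 50 mm and 8.59 degrees, less where a joint would pass 70% of its speed; a pose out of reach is approached as far as the arm can. A call with a gripper value outside its range is refused whole. The fingers move at their own pace and stop on an object; FORCE is the grip in N (left out, the last holds). Time passes only in rows, so rows that do not move let the fingers close. It gives the time, the measured TCP pose, the force, the opening and the grip force at its end, in the units of the state.
- robot.get_state(): the state, without advancing time (a new reading comes with each control period).
- robot.camera(name): name is "scene" or "top"; returns (picture, depth): 384x512x3 uint8, red, green, blue; 384x512 float32, m along the optical axis (not along the pixel's ray), 0 where there is no reading.
- robot.camera_params(name): a dict with "vertical_fov" (degrees; the focal length in pixels is half the picture's height over the tangent of half this angle, whatever the lens; pixels are square), "cx", "cy" (the principal point, pixels), "D" ([k1, k2, p1, p2, k3] as OpenCV has them; the pictures are not rectified), "R" (3x3) and "t" (3): a world point X has camera coordinates R X + t. Camera axes: x right, y down, z forward; pixel columns grow to the right and rows downward; lengths in m; the calibration is good to about 2 mm. A picture is of the moment at which its call begins. camera_params takes no time and is no camera call.
- robot.job_done(): hands the job in; it is judged then, once.
The state is a dict: "clock": time; "qpos": joint angles; "qd": joint speeds; "tau": joint torques, N m; "tool_pos": TCP position; "tcp_rot": TCP orientation; "wrist_force": force on the tool from outside, world axes, zero at the start; "moment": the same for the moment, N m; "opening": opening from 0.0 (shut) to 1.0 (fully open); "gripper_force": force on a finger pad.
Only numpy, scipy, OpenCV 4.12 (cv2) and the standard library are available. Lean on these libraries where they do the work, as an engineer would, in place of code of your own. Each camera call takes 0.05 s, during which the arm holds its last target. There are 200 camera calls.

## Task

The desk camera's arm lies in its cradle with a loose E-shaped split clip in the guide in front of the grooved pivot pin, open side towards the pin. Pick up the pusher with the two-pronged fork (not the plain-bladed one), push the clip along the guide with it until the clip snaps fully home around the pin, then stand the fork upright on the bare tabletop and let go. Do not touch the clip with the gripper itself, and leave the plain-bladed pusher standing where it is.

Things in the scene. Friction and masses are not known exactly. Their poses are not given: they have to be found in the camera images.
- fork: Fork pusher, 160 g, standing on the table: black upright grip 30 x 24 mm (x, y), 10 to 80 mm above its underside, on a steel foot 10 mm thick, 36 mm wide, from x = -28 to +20 mm, going on as two prongs (8 mm wide, 20 mm gap) to x = +50 mm. Origin: underside, below the grip's centre; x along the prongs, z up.
- blade: The other pusher, to be left alone: same grip, foot, origin and axes, but a plain 36 mm wide blade without a gap in place of the prongs. It stands 120 to 200 mm from the fork, on either side of it.
- clip: Oiled steel E-shaped split clip, 48 mm across, 8 mm thick, flat in the guide. Origin: underside, bore centre; x out of the mouth, to the pin. Centred prongs bear on its round back (24 mm radius) with the fork's origin 72 mm behind the clip's. Sprung jaws meet the pin 15 mm short of its axis, need 3 to 10 N of push and close over it from 8 mm short; seated, it has up to 2 mm play.
- pin (a point): Axis of the upright pivot pin at the guide's floor, 30 mm above the table; x: push direction, z up. Groove 16 mm wide, 0 to 11 mm up; head 22 mm wide to 20 mm. Guide floor x = -100 to +30 mm, y +-38 mm, open at -x; rails 8 mm high, 54 mm apart, from x = -90. The camera's arm (34 mm wide, head 68 mm) runs on to x = 285 mm, up to 40 mm above the table. All fixed.
Things that resemble listed ones, but are neither listed nor needed, are in the scene too. Leave any blue or purple look-alike of the fork alone. Leave any blue look-alike of the clip alone.

How it is judged:
On the way, in this order (a step that is already met when the one before it is completed fails the run):
1. the fork pushes the clip while it is not yet on the pin (contact force between fork and clip above 0.05 N and horizontal distance between clip and pin above 0.008 m), for 0.02 s.
2. the clip is snapped home around the pin (horizontal distance between clip and pin below 0.004 m), for 0.2 s.
At the end, for the whole second after the job is handed in: The clip is snapped home: its centre within 4 mm of the pin's axis and lying in the groove (less than 4 mm above the guide's floor); the fork stands upright (within 11 degrees) and at rest on the tabletop, not on the camera's arm (horizontal distance between clip and pin below 0.004 m and z of clip in the frame of pin below 0.004 m and height (world z) of fork below 0.012 m and angle between fork's own z axis and vertical below 0.2 rad and linear speed of fork below 0.02 m/s); the robot touches nothing.
It fails at once if the gripper touches the clip (contact force between the fingers and clip above 0.5 N).
It fails at once if the plain-bladed pusher is shifted by more than 30 mm or knocked over (distance of blade from where it was at the start of the episode above 0.03 m or angle between blade's own z axis and vertical above 0.5 rad).
It also fails if it takes over 51 s, if anything falls off the work surface, if the arm or the gripper's body presses on something with over 40 N, if the wrist force passes 120 N, or if a joint passes its speed limit or range.

## Working session

There is one attempt and no reset: what is moved stays moved. The work goes in short steps, Python scripts to look and compute and a shell command to move; the robot and the scene stay as the last step left them, time stands still between calls to the robot, and variables do not carry over. Pictures are saved under pics/ and viewed, at most 10 in all, crops included, and the job is handed in when it is done.

```bash
mkdir -p pics
cat > h.py <<'E'
import numpy as np,cv2
from station import robot
def cap(n):
    p,d=robot.camera(n); c=robot.camera_params(n); np.savez(f'{n}.npz',p=p,d=d); return p,d,c
def cloud(n,d):
    c=robot.camera_params(n); H,W=d.shape
    f=H/2/np.tan(np.radians(c['vertical_fov'])/2)
    K=np.array([[f,0,c['cx']],[0,f,c['cy']],[0,0,1]])
    u,v=np.meshgrid(np.arange(W),np.arange(H))
    q=cv2.undistortPoints(np.stack([u,v],-1).reshape(-1,1,2).astype(float),K,np.array(c['D'])).reshape(H,W,2)
    P=np.dstack([q*d[...,None],d])
    X=(P-np.array(c['t']))@np.array(c['R']); X[d==0]=np.nan
    return X
E
python3 - <<'E'
from h import *
for n in('top','scene'):
    p,d,c=cap(n); cv2.imwrite(f'pics/{n}0.png',p[...,::-1])
    X=cloud(n,d);np.save(n+'X.npy',X); print(n,np.array(c['R']).round(2).tolist(),c['t'])
s=robot.get_state();print(s['clock'],s['tool_pos'],s['tcp_rot'],s['opening'])
E
```

```text
top [[-0.02, -1.0, 0.01], [-1.0, 0.02, -0.05], [0.05, -0.01, -1.0]] [0.0363532  0.51724312 0.94507818]
scene [[0.61, 0.79, -0.01], [0.55, -0.44, -0.71], [-0.57, 0.42, -0.71]] [-0.33476704 -0.25134027  1.34112441]
0.1 [0.13475426 0.58414308 0.21767881] [-1.63387955e-04  1.13156723e-01  9.93576799e-01 -8.20894368e-04] 0.998452675401334
```

View pics/top0.png

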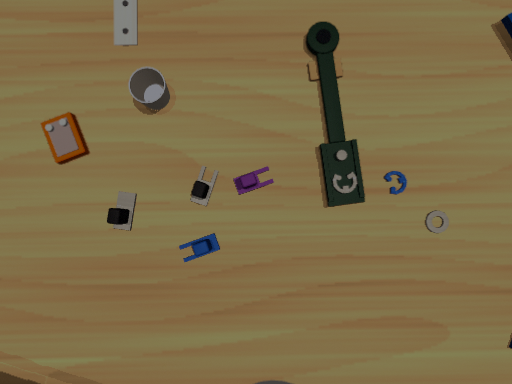

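View pics/scene0.png

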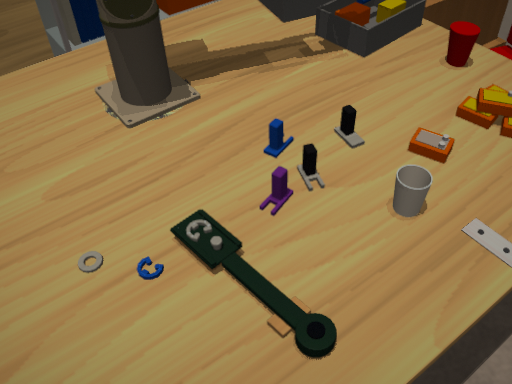

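The top picture shows these fork candidates: black grip with two steel prongs (202,187), black grip with a plain blade (122,213), purple (252,181) and blue (202,246). The one at (202,187) fits, since it has a black grip and a split steel foot. The clip is the grey one at (345,182) with the pin at (342,155). The blue clip (396,182) and the ring (437,222) are decoys. I'll confirm this in one enlarged crop and measure.

Run:
```python
from h import *
z=np.load('top.npz');p=z['p'];X=np.load('topX.npy')
a=cv2.resize(p[160:215,180:280],None,fx=7,fy=7,interpolation=cv2.INTER_CUBIC)
b=cv2.resize(p[135:210,310:370],None,fx=7,fy=7,interpolation=cv2.INTER_CUBIC)
im=np.zeros((525,800,3),np.uint8);b=cv2.resize(b,(300,375));a=cv2.resize(a,(500,275));im[:275,:500]=a;im[:375,500:]=b
cv2.imwrite('pics/crop.png',im[:375,:,::-1])
def rect(m,name):
    P=X[m];r=cv2.minAreaRect(P[:,:2].astype(np.float32)*1000);print(name,m.sum(),np.round(r[0],1),np.round(r[1],1),round(r[2],1),'z',np.nanpercentile(P[:,2],[5,50,95]).round(4))
H,W=X.shape[:2];V,U=np.mgrid[:H,:W]
def box(u0,u1,v0,v1):return (U>=u0)&(U<u1)&(V>=v0)&(V<v1)
fin=np.isfinite(X[...,2])
Z=X[...,2]
print('table z',np.nanmedian(Z[240:300,250:400]))
hsv=cv2.cvtColor(p,cv2.COLOR_RGB2HSV)
for nm,bx in(('fork',box(185,225,160,215)),('blade',box(100,140,185,235))):
    rect(bx&fin&(Z>.07),nm+' grip top')
    m=bx&fin&(Z<.03)&(hsv[...,1]<60)&(hsv[...,2]>90);rect(m,nm+' steel')
bx=box(312,370,138,212)
rect(bx&fin&(Z>.022)&(Z<.06),'guide')
g=bx&(hsv[...,1]<60)&(hsv[...,2]>90)&fin
n,l,st,ce=cv2.connectedComponentsWithStats(g.astype(np.uint8))
for i in range(1,n):
    if st[i,4]>15: print(ce[i],np.nanmean(X[l==i],0).round(4));rect(l==i,'comp')
# camera arm head disc
rect(box(303,343,18,57)&fin&(Z>.02),'head')
```

```text
table z 0.0005191348324814291
fork grip top 192 [515.5 140. ] [24.  29.8] 69.7 z [0.0762 0.0803 0.0827]
fork steel 248 [526.3 136.4] [35.7 76.7] 70.5 z [0.0079 0.0108 0.0137]
blade grip top 205 [465.6 303.7] [23.9 30.4] 83.2 z [0.0736 0.0801 0.0832]
blade steel 403 [476.8 302.8] [36.  77.5] 81.6 z [0.0081 0.0108 0.0135]
guide 2433 [ 551.5 -148.2] [140.4  75.7] 6.7 z [0.0279 0.0321 0.0414]
[341.35064935 154.51948052] [ 0.5814 -0.1456  0.0504]
comp 77 [ 581.3 -145.7] [19.  18.4] 24.5 z [0.0479 0.0504 0.053 ]
[344.66995074 183.06403941] [ 0.5244 -0.1532  0.0386]
comp 203 [ 525.2 -153.1] [39.5 46.9] 6.2 z [0.036  0.0385 0.0412]
head 932 [ 826.5 -115.1] [74.2 65.6] 1.7 z [0.0296 0.0366 0.0415]
```

View pics/crop.png

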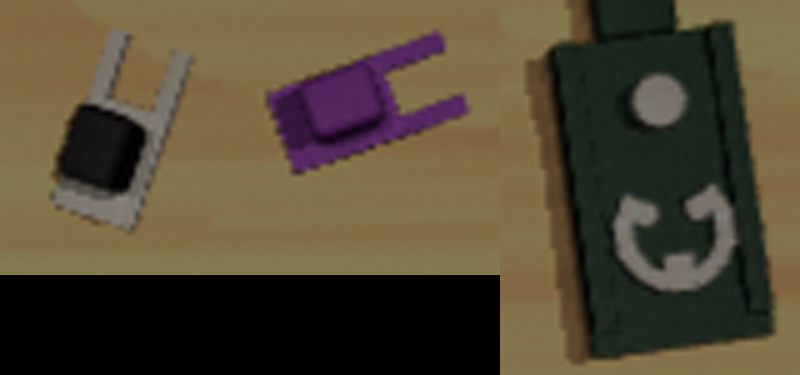

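The crop confirms it: the black-gripped fork with two steel prongs is at left (crop 100,140), beside the purple decoy. The clip is in the guide with its mouth towards the pin. Moving above the fork.

```bash
python3 -m inch '[[[-0.3,-3.14,-2.31,0,0,0,0],[-0.3,-3.14,-2.31,0,0,0,0],[-0.3,-3.14,-2.31,0,0,0,0],[-0.3,-3.14,-2.31,0,0,0,0],[-0.3,-3.14,-2.31,0,0,0,0],[-0.3,-3.14,-2.31,0,0,0,0],[-0.3,-3.14,-2.31,0,0,0,0],[-0.3,-3.14,-2.31,0,0,0,0],[-0.3,-3.14,-2.31,0,0,0,0],[-0.3,-3.14,-2.31,0,0,0,0],[-0.3,-3.14,-2.31,0,0,0,0],[-0.3,-3.14,-2.31,0,0,0,0],[-0.3,-3.14,-2.31,0,0,0,0],[-0.3,-3.14,-2.31,0,0,0,0],[-0.3,-3.14,-2.31,0,0,0,0],[-0.3,0,0,3,0,0,0.122],[-0.3,0,0,3,0,0,0],[-0.3,0,0,0,0,0,0],[-0.3,0,0,0,0,0,0]]]' 40
cat >> h.py <<'E'
from scipy.spatial.transform import Rotation as Ro
def go(target,yaw):  # tool shift (cm) and turn to reach TCP target, tool down, tool x at yaw+180 (deg)
    s=robot.get_state();R=Ro.from_quat(s['tcp_rot'],scalar_first=True)
    T=Ro.from_matrix(np.array([[-np.cos(a:=np.radians(yaw)),-np.sin(a)*-1,0],[-np.sin(a),np.cos(a)*-1*-1,0],[0,0,-1]]) @ np.diag([1,1,1]) if False else np.c_[[-np.cos(a:=np.radians(yaw)),-np.sin(a),0],[-np.sin(a),np.cos(a),0],[0,0,-1]])
    print('t',s['clock'],'pos',s['tool_pos'].round(4) if hasattr(s['tool_pos'],'round') else s['tool_pos'],'shift',(R.inv().apply(np.array(target)-s['tool_pos'])*100).round(2),'turn',(R.inv()*T).as_rotvec().round(4),'F',np.round(s['wrist_force'],1),'open',round(float(s['opening']),3))
E
sed -i 's/np.array(\[\[-np.cos(a:=.* if False else //' h.py
python3 -c "
from h import *
go([.5157,.1401,.017],-20)"
```

```text
clock: 2.0
tool_pos: [0.5152, 0.1411, 0.1584]
tcp_rot: [-0.001, 0.173, 0.985, -0.0]
wrist_force: [0.7, 0.7, 1.1]
opening: 0.65
gripper_force: 0.0
t 2.0 pos [0.5152 0.1411 0.1584] shift [-0.1  -0.06 14.14] turn [-0.001  -0.0018  0.0009] F [0.7 0.7 1.1] open 0.65
```

```bash
python3 -m inch '[[[-0.3,-0.1,-0.05,4,0,0,0],[-0.3,0,0,4,0,0,0],[-0.3,0,0,3,0,0,0],[-0.3,0,0,2,0,0,0],[-0.3,0,0,1.1,0,0,0],[-0.3,0,0,0,0,0,0],[1,0,0,0,0,0,0],[1,0,0,0,0,0,0],[1,0,0,0,0,0,0],[1,0,0,0,0,0,0],[1,0,0,0,0,0,0],[1,0,0,0,0,0,0]]]' 50
python3 -c "
from h import *
go([.5157,.1401,.017],-20)"
```

```text
clock: 3.2
tool_pos: [0.517, 0.1402, 0.0181]
tcp_rot: [0.0, 0.174, 0.985, -0.0]
wrist_force: [-1.2, -1.4, 3.2]
opening: 0.257
gripper_force: 50.0
t 3.2 pos [0.517  0.1402 0.0181] shift [ 0.11 -0.05  0.11] turn [0.0001 0.0005 0.0003] F [-1.2 -1.4  3.2] open 0.257
```

```bash
python3 -m inch '[[[1,0,0,-3,0,0,0],[1,0,0,-4,0,0,0],[1,0,0,-5,0,0,0],[1,0,0,0,0,0,-0.1174],[1,0,0,0,0,0,-0.1174],[1,0,0,0,0,0,-0.1174],[1,0,0,0,0,0,-0.1174],[1,1.5,-3.65,0,0,0,0],[1,1.5,-3.65,0,0,0,0],[1,1.5,-3.65,0,0,0,0],[1,1.5,-3.65,0,0,0,0],[1,1.5,-3.65,0,0,0,0],[1,1.5,-3.65,0,0,0,0],[1,1.5,-3.65,0,0,0,0],[1,1.5,-3.65,0,0,0,0],[1,0,0,0,0,0,0],[1,0,0,0,0,0,0]]]' 50
python3 - <<'E'
from h import *
go([.4326,-.1637,.1],6.9)
for n in('top','scene'):
    p,d,c=cap(n);np.save(n+'X.npy',cloud(n,d))
    if n=='scene': P=p[130:330,60:360]
    else: T=p[120:280,280:420]
im=np.hstack([cv2.resize(P,(450,300)),cv2.resize(T,(350,400))[:300]]) if 0 else None
cv2.imwrite('pics/hover_s.png',cv2.resize(P,(750,500))[...,::-1]);cv2.imwrite('pics/hover_t.png',cv2.resize(T,(700,600)[:2])[...,::-1])
E
```

```text
clock: 4.9
tool_pos: [0.4323, -0.1645, 0.1374]
tcp_rot: [-0.0, -0.059, 0.998, 0.0]
wrist_force: [0.4, 0.2, -1.9]
opening: 0.255
gripper_force: 50.0
t 4.9 pos [ 0.4323 -0.1645  0.1374] shift [-0.04  0.08  3.74] turn [ 0.0007 -0.0003 -0.0023] F [ 0.4  0.2 -1.9] open 0.255
```

View pics/hover_t.png

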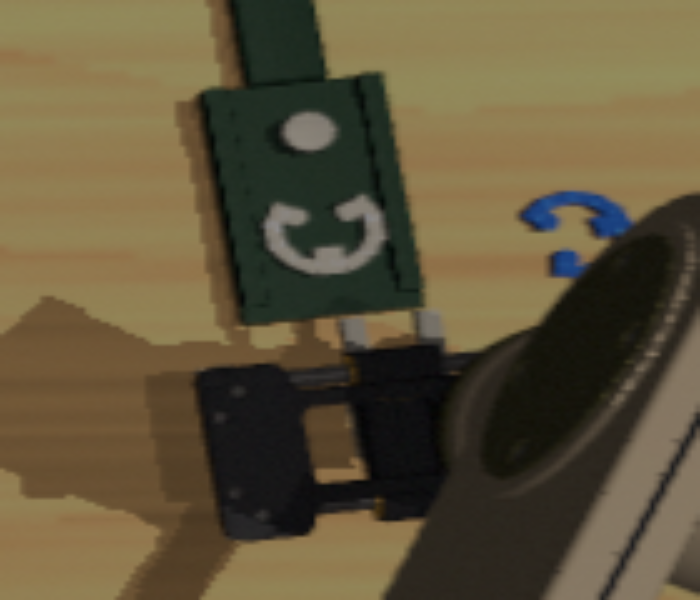

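The prongs show at crop (352,330) and (428,325), with the clip undisturbed at (325,235). They look offset to the right, mostly from the height difference, so I'll check in 3D.

Run:
```python
from h import *
X=np.load('topX.npy');p=np.load('top.npz')['p'];hsv=cv2.cvtColor(p,cv2.COLOR_RGB2HSV)
s=robot.get_state();pin=np.array([.5815,-.1457]);a=np.radians(6.9);u=np.array([np.cos(a),np.sin(a)]);v=np.array([-u[1],u[0]])
m=np.zeros(X.shape[:2],bool);m[198:216,344:372]=1
m&=(hsv[...,1]<60)&(hsv[...,2]>90)&(X[...,2]>.1)&(X[...,2]<.15)
n,l,st,ce=cv2.connectedComponentsWithStats(m.astype(np.uint8))
for i in range(1,n):
    if st[i,4]<5: continue
    P=X[l==i];al=(P[:,:2]-pin)@u;ac=(P[:,:2]-pin)@v
    print(st[i,4],'along',al.min().round(4),al.max().round(4),'across',ac.min().round(4),ac.max().round(4),np.median(ac).round(4),'z',np.median(P[:,2]).round(4))
t=(s['tool_pos'][:2]-pin);print('tcp along/across',t@u,t@v)
# rails: guide edges across, and centreline angle
m=np.zeros(X.shape[:2],bool);m[138:207,315:370]=1;m&=(X[...,2]>.022)&(X[...,2]<.06)
P=X[m];al=(P[:,:2]-pin)@u;ac=(P[:,:2]-pin)@v
for x in(-.09,-.07,-.05,-.03,-.01,.01):
    k=abs(al-x)<.006;print(x,ac[k].min().round(4),ac[k].max().round(4),((ac[k].min()+ac[k].max())/2).round(4))
m2=m&(hsv[...,1]<60)&(hsv[...,2]>90)&(X[...,0]<.56);P=X[m2];al=(P[:,:2]-pin)@u;ac=(P[:,:2]-pin)@v;print('clip',al.min(),al.max(),ac.min(),ac.max())
```

```text
27 along -0.1137 -0.102 across -0.0172 -0.0096 -0.0127 z 0.1298
27 along -0.1135 -0.1017 across 0.0112 0.0183 0.0145 z 0.1296
tcp along/across -0.14975628959253406 0.00048237353822093117
-0.09 -0.0373 0.0392 0.001
-0.07 -0.0365 0.0387 0.0011
-0.05 -0.0359 0.0387 0.0014
-0.03 -0.0361 0.039 0.0014
-0.01 -0.036 0.0382 0.0011
0.01 -0.0362 0.0385 0.0011
clip -0.07652906954195891 -0.03650621769632037 -0.026213425888070664 0.02292326637871637
```

```bash
python3 -m inch '[[[1,1,0,2.7,0,0,0],[1,0,0,3,0,0,0],[1,0,0,2,0,0,0],[1,0,0,1,0,0,0],[1,0,0,0,0,0,0],[1,0,0,0,0,0,0],[1,-1,0,0,0,0,0],[1,-1,0,0,0,0,0],[1,-1,0,0,0,0,0],[1,0,0,0,0,0,0],[1,0,0,0,0,0,0]]]' 55
python3 -c "
from h import *
go([.51,-.1543,.0495],6.9)
p,d,c=cap('scene');cv2.imwrite('pics/in.png',cv2.resize(p[150:290,130:310],(720,560))[...,::-1])"
```

```text
clock: 6.1
tool_pos: [0.4529, -0.1615, 0.0506]
tcp_rot: [-0.0, -0.061, 0.998, 0.0]
wrist_force: [0.0, 0.7, -1.3]
opening: 0.256
gripper_force: 55.0
t 6.1 pos [ 0.4529 -0.1615  0.0506] shift [-5.76  0.03  0.11] turn [ 0.0001 -0.0003  0.001 ] F [ 0.   0.7 -1.3] open 0.256
```

View pics/in.png

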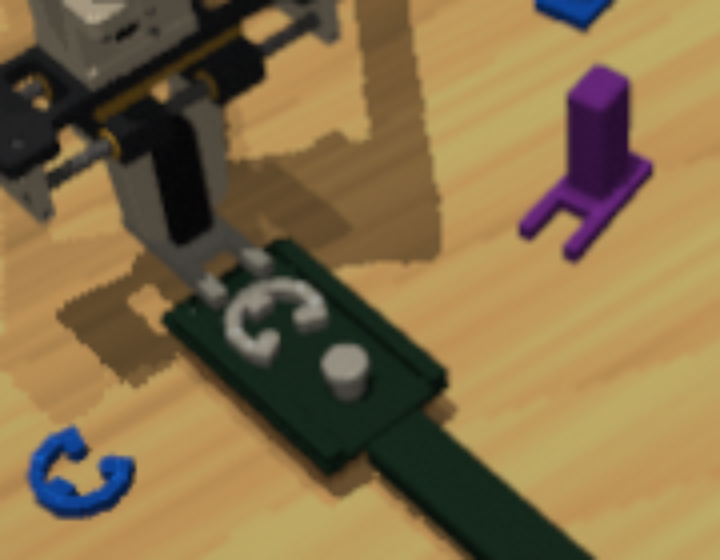

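The prongs, at (212,290) and (257,260), sit in the guide just behind the clip, well centred. Pushing.

```bash
python3 -m inch '[[[1,-0.4,0,0.1,0,0,0],[1,-0.5,0,0,0,0,0],[1,-0.5,0,0,0,0,0],[1,-0.5,0,0,0,0,0],[1,-0.5,0,0,0,0,0],[1,-0.5,0,0,0,0,0],[1,-0.5,0,0,0,0,0],[1,-0.4,0,0,0,0,0],[1,-0.3,0,0,0,0,0],[1,-0.3,0,0,0,0,0],[1,-0.3,0,0,0,0,0],[1,-0.3,0,0,0,0,0],[1,-0.3,0,0,0,0,0],[1,-0.3,0,0,0,0,0],[1,-0.2,0,0,0,0,0],[1,0,0,0,0,0,0],[1,0,0,0,0,0,0],[1,0,0,0,0,0,0]]]' 55
cat > m.py <<'E'
from h import *
pin=np.array([.5815,-.1457]);a=np.radians(6.9);u=np.array([np.cos(a),np.sin(a)]);v=np.array([-u[1],u[0]])
go([.51,-.1543,.0495],6.9)
p,d,c=cap('top');X=cloud('top',d);hsv=cv2.cvtColor(p,cv2.COLOR_RGB2HSV)
m=np.zeros(X.shape[:2],bool);m[138:207,315:370]=1
m&=(hsv[...,1]<60)&(hsv[...,2]>90)
al=(X[...,:2]-pin)@u
k=m&(X[...,2]<.0445)&(X[...,2]>.03)&(al<.03)&(al>-.06)
print('along pct',np.percentile(al[k],[0,2,50,98,100]).round(4),k.sum())
cv2.imwrite('pics/seat%d.png'%(robot.get_state()['clock']*10),cv2.resize(p[130:210,300:380],(600,600),interpolation=cv2.INTER_CUBIC)[...,::-1])
E
python3 m.py; ls pics
```

```text
clock: 7.95
tool_pos: [0.5101, -0.1546, 0.0496]
tcp_rot: [0.0, -0.06, 0.998, 0.0]
wrist_force: [-1.5, 0.7, -1.0]
opening: 0.256
gripper_force: 55.0
t 7.95 pos [ 0.5101 -0.1546  0.0496] shift [0.01 0.03 0.01] turn [0.     0.     0.0004] F [-1.5  0.7 -1. ] open 0.256
along pct [-0.0269 -0.0249 -0.0068  0.015   0.0175] 207
crop.png
hover_s.png
hover_t.png
in.png
scene0.png
seat80.png
top0.png
```

```bash
python3 -m inch '[[[1,-0.1,0,0,0,0,0],[1,-0.1,0,0,0,0,0],[1,0,0,0,0,0,0],[1,0,0,0,0,0,0]]]' 55
python3 m.py
```

```text
clock: 8.4
tool_pos: [0.5121, -0.1545, 0.0496]
tcp_rot: [-0.0, -0.06, 0.998, -0.0]
wrist_force: [-1.3, 0.2, -1.4]
opening: 0.258
gripper_force: 55.0
t 8.4 pos [ 0.5121 -0.1545  0.0496] shift [0.21 0.04 0.01] turn [-0.0001 -0.0001  0.0003] F [-1.3  0.2 -1.4] open 0.258
along pct [-0.0246 -0.0226 -0.0046  0.0155  0.0173] 213
```

```bash
ls -t pics | head -1
```

```text
seat84.png
```

View pics/seat84.png

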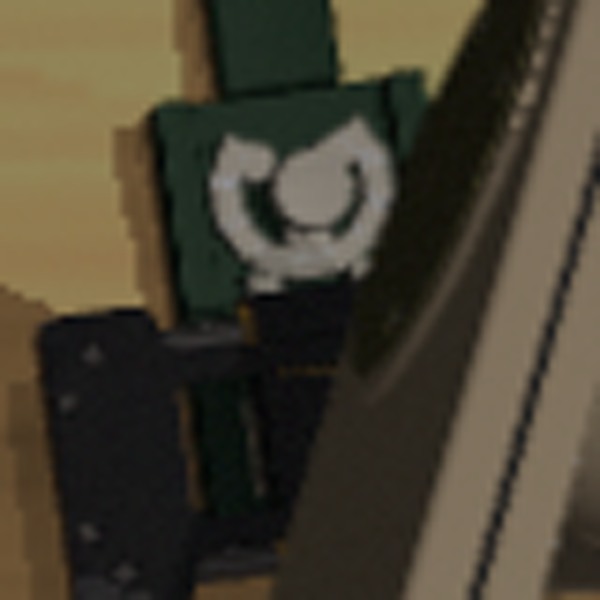

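The clip's jaws now sit around the pin, with the pin at (318,190) and the clip back at (310,260). I'll nudge on to feel the stop.

```bash
python3 -m inch '[[[1,-0.1,0,0,0,0,0],[1,0,0,0,0,0,0],[1,0,0,0,0,0,0]]]' 55; python3 m.py
```

```text
clock: 8.75
tool_pos: [0.5126, -0.1544, 0.0494]
tcp_rot: [-0.001, -0.06, 0.998, 0.0]
wrist_force: [-5.0, -2.0, -0.0]
opening: 0.257
gripper_force: 55.0
t 8.75 pos [ 0.5126 -0.1544  0.0494] shift [ 0.26  0.04 -0.01] turn [ 0.0001 -0.0011  0.0003] F [-5. -2. -0.] open 0.257
along pct [-0.024  -0.022  -0.0039  0.0154  0.0175] 208
```

It's at the stop. Backing out along the guide and setting down behind it.

```bash
python3 -m inch '[[[1,0.5,0,0,0,0,0],[1,1,0,0,0,0,0],[1,2,0,0,0,0,0],[1,2,0,0,0,0,0],[1,2,0,0,0,0,0],[1,2,0,0,0,0,0],[1,2,0,0,0,0,0],[1,0,0,1,0,0,0],[1,0,0,1,0,0,0],[1,0,0,0.6,0,0,0],[1,0,0,0.3,0,0,0],[1,0,0,0,0,0,0],[1,0,0,0,0,0,0]]]' 55; python3 m.py
```

```text
clock: 10.1
tool_pos: [0.3993, -0.168, 0.0206]
tcp_rot: [-0.0, -0.061, 0.998, 0.0]
wrist_force: [-0.2, -0.5, -1.2]
opening: 0.257
gripper_force: 55.0
t 10.1 pos [ 0.3993 -0.168   0.0206] shift [-11.16   0.02  -2.89] turn [ 0.0002 -0.0002  0.0008] F [-0.2 -0.5 -1.2] open 0.257
along pct [-0.0225 -0.0213 -0.005   0.0154  0.0176] 206
```

```bash
python3 -m inch '[[[1,0,0,0.15,0,0,0],[1,0,0,0.1,0,0,0],[1,0,0,0,0,0,0],[1,0,0,0,0,0,0],[-0.3,0,0,0,0,0,0],[-0.3,0,0,0,0,0,0],[-0.3,0,0,0,0,0,0],[-0.3,0,0,0,0,0,0],[-0.3,0,0,-2,0,0,0],[-0.3,0,0,-3,0,0,0],[-0.3,0,0,-4,0,0,0],[-0.3,0,0,-4,0,0,0],[-0.3,3,0,-2,0,0,0],[-0.3,0,0,0,0,0,0],[-0.3,0,0,0,0,0,0]]]' 20
python3 m.py; python3 -c "
from h import *
p,d,c=cap('scene');cv2.imwrite('pics/end.png',cv2.resize(p[100:290,110:380],(800,563))[...,::-1])"
```

```text
clock: 11.65
tool_pos: [0.3696, -0.172, 0.1685]
tcp_rot: [0.001, -0.06, 0.998, -0.0]
wrist_force: [-0.3, -0.5, -1.1]
opening: 0.653
gripper_force: 0.0
t 11.65 pos [ 0.3696 -0.172   0.1685] shift [-14.14   0.1   11.92] turn [-0.0011  0.0017 -0.0006] F [-0.3 -0.5 -1.1] open 0.653
along pct [-0.0226 -0.0215 -0.0053  0.0154  0.0175] 204
```

View pics/end.png

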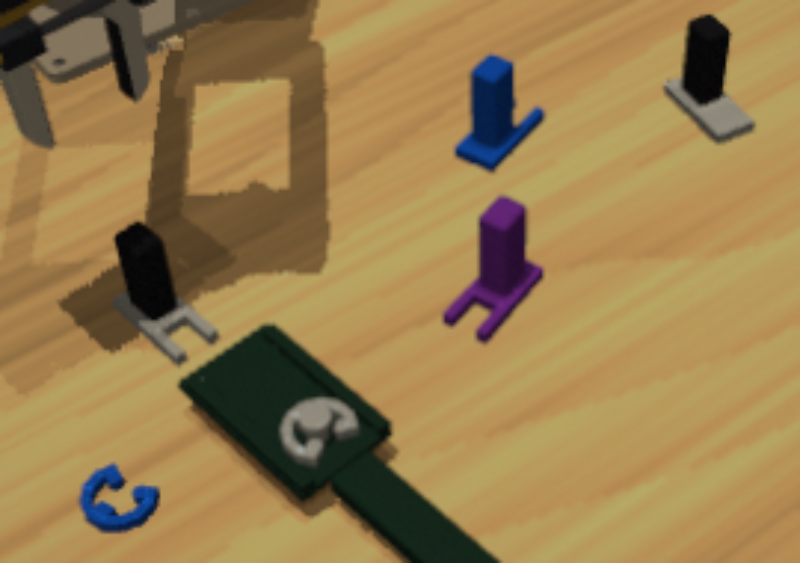

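The fork stands upright on the bare table at (150,290), the clip encloses the pin at (318,425), and the gripper is clear. Handing in.

```bash
python3 -c "
from station import robot
print(robot.job_done())"
```

```text
the job is handed in; nothing more can be done
None
```

The job is handed in (no verdict came back): the last pictures show the clip snapped home around the pin, the fork standing upright and released on the bare tabletop, and the plain-bladed pusher untouched.

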